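# Press the bearing cover home on a banding wheel

## Robot

A 7-joint arm with a two-finger parallel gripper is mounted at the origin on the work surface. World frame = base frame: x ahead of the robot, y to its left, z up, the work surface at z = 0. Lengths are in m, angles in rad, forces in N, time in s.
With the tool pointing down it reaches from about 0.4 to 0.85 m from the base axis. Payload 10.4 kg.
Tool frame: the origin (TCP) lies on the centre line of the jaws, within the pads' length; the fingertips stand 11 mm ahead of it and the grasp point (between the pads) lies 8 mm behind it; z points along the fingers, y is the line along which they close (so a half turn about z gives the same grasp; the last joint's range is limited). The gripper opens to 87 mm and grips with 3 to 60 N. Pads are 19 mm wide; open, the fingers measure 117 mm over their backs; the gripper's body (75 mm by 190 mm) begins 51 mm behind the grasp point.
Start: joints at [1.113, 0.332, -0.065, 1.46, 0.022, 1.35, -0.088], TCP at [0.263, -0.567, 0.234] pointing down, gripper open.
Joint ranges: [-2.6, 2.6], [-0.5, 2.12], [-1.47, 1.34], [0.16, 2.42], [-1.27, 4.41], [0.06, 2.06], [-2.6, 2.6]. Speed limits (rad/s): [2.22, 2.22, 2.79, 2.79, 3.14, 3.14, 3.14].

## Interface

Orientations are given as a unit quaternion [x, y, z, w].
In Python, from bench import r gives the robot as it stands.
- The arm moves only by the shell command python3 -m pendant 'ROWS' [OPENING] [FORCE]. ROWS is JSON, a list of rows, each a list of 4 numbers: the shift along the tool's x, y, z in m, then the turn about the tool's z in rad. A call has 1 to 8 rows; each row shifts and turns the commanded pose from where the row before left it, along the tool's axes as they then stand; what a row does not reach is not made up. A row lasts 1/12 s, in which the tool goes at most 41.7 mm and 7.16 degrees, less where a joint would pass 70% of its speed; a pose out of reach is approached as far as the arm can. A call with a gripper value outside its range is refused whole. OPENING is the opening, from 0 (shut) to 1 (fully open), set as the call begins (- or left out, the last holds). The fingers move at their own pace and stop on an object; FORCE is the grip in N (left out, the last holds). Time passes only in rows, so rows that do not move let the fingers close. It gives the time, the measured TCP pose, the force, the opening and the grip force at its end, in the units of the state.
- r.read_state(): the state, without advancing time (a new reading comes with each control period).
- r.camera(name): name is "scene" or "top" or "wrist"; returns a dict with "img" (480x640x3 uint8, red, green, blue), "camera_matrix" (3x3 intrinsics, pixels), "xyz" and "attitude" of the camera in the world. Camera axes: x right, y down, z forward; pixel columns grow to the right and rows downward; lengths in m; the calibration is good to about 2 mm. The wrist camera is an equidistant fisheye: a pixel r from the principal point sees the ray r / f radians off the axis. A picture is of the moment at which its call begins. There is no depth.
- r.close_job(): hands the job in; it is judged then, once.
Trained networks look in the newest picture that a camera, given by its name, has taken for a name from the list of things; names that differ only in an ending like _2 or _b are one class to them, and where a whole thing is asked for, a point or a joint stands for the part that bears it (a point fixed in the world has none). Each returns a list of dicts, best first, with "score" (0 to 1); they miss things now and then, are a little off and sometimes report something else, mostly with a low value. They report only what shows in the picture. A call takes as long as a camera call. They do not tell look-alikes from the thing itself.
- r.outline_of(thing, camera): "mask" (480x640 bool, what is visible of it) and "bbox" ([centre column, centre row, width, height] in pixels, round what is visible of it).
The state is a dict: "time": time; "joint_positions": joint angles; "joint_vel": joint speeds; "joint_torque": joint torques, N m; "ee_pos": TCP position; "eef_rot": TCP orientation; "ft_force": force on the tool from outside, world axes, zero at the start; "torque": the same for the moment, N m; "width": finger opening in m; "grip_force": force on a finger pad.
Only numpy, scipy, OpenCV 4.12 (cv2) and the standard library are available. Lean on these libraries where they do the work, as an engineer would, in place of code of your own. Each camera call takes 0.05 s, during which the arm holds its last target. There are 200 camera calls.

## Task

The banding wheel's stone head lies face down on its foam pad with its new orange bearing cover only resting on the hub. Take the wide cover driver from the cork mat by its handle, set it centred and square on the cover and press straight down, gently, until the cover clicks fully home and sits level on the hub; do not press with the fingers or the narrow driver. Then stand the wide driver upright on the cork mat again and leave everything else where it is.

Things in the scene. Friction and masses are not known exactly. Their poses are not given: they have to be found in the camera images.
- driver_grip (a point): wide cover driver, the tool to use, loose, 0.4 kg, standing upright: bare aluminium disc 88 mm across and 14 mm thick, 48 mm collar up to 20 mm, then a round red handle with black rings, 29 mm across, from 20 to 102 mm above its flat underside. Point on its axis at mid-handle, 66 mm above the underside; z points up the handle.
- driver_face (a point): centre of the wide driver's flat underside, the face that presses; z points up the handle. It stands at one end of the cork mat, the narrow driver at the other (either way round), their axes about 130 mm apart.
- small_driver_grip (a point): narrow cover driver, loose: same red handle and heights, but its aluminium disc is only 52 mm across. Wrong size for this cover, leave it. Point on its axis 66 mm above its flat underside.
- cover_top (a point): centre of the top face of the orange plastic bearing cover, z up. Loose round cap 93 mm across (rib 97 mm), 24 mm high, 30 mm hole in its flat top, open below, its skirt slipped over the hub; a bead inside its lower edge rests on six sprung balls. At the start the top face is about 15 mm above the hub's top (113 mm above the table); clicked home, 4 mm.
- hub_top (a point): centre of the hub's top face, 98 mm above the table, hidden by the cover; z up. Pressed evenly, the cover gives way at about 13 N, snaps down some 11 mm and stops hard here, its top face 4 mm above this point. Pressed 10 mm or more off centre it can cock and jam. Its thin plastic is spoilt above 40 N.
- pad: round dark foam pad, fixed, 280 mm across, 24 mm thick, under the wheel head: grey stone disc 250 mm across lying face down on it, blue flange 132 mm across, blue upright hub 80 mm across, 98 mm above the table. The foam sinks 1 mm for every 5 N pressed on the hub and springs back. Origin on the hub's axis at table height; z up.
- tool_mat: cork mat, fixed, 270 mm (its x) by 140 mm (its y), 6 mm thick; its top is 6 mm above the table. Origin at the centre of its underside. Both drivers stand on its long middle line, about 65 mm from its centre.
- foot: the banding wheel's blue cast foot, loose, 190 mm across, with a column and steel spindle, 146 mm high. Bystander. Origin under its centre.
- jar_a: glaze jar with a white cap, loose, 68 mm across, 85 mm high. Bystander. Origin under its centre.
- jar_b: glaze jar with a black cap, loose, 68 mm across, 85 mm high. Bystander. Origin under its centre.
- grease: grease tin with a red cap, loose, 84 mm across, 55 mm high. Bystander. Origin under its centre.
- brush_pot: pale clay pot of brushes, loose, 80 mm across, 100 mm high, brushes to about 220 mm. Bystander. Origin under its centre.
- spanner: steel spanner lying flat, loose, 190 mm long. Bystander. Origin under its centre.
Things that resemble listed ones, but are neither listed nor needed, are in the scene too. Leave any purple look-alike of the part that bears driver_grip alone.

How it is judged:
By the outcome, as a careful person would: the job done as asked, in the order asked, and still so for the second after the job is handed in, with the robot touching nothing.
It also fails if it takes over 48 s, if anything falls off the work surface, if the arm or the gripper's body presses on something with over 40 N, if the wrist force passes 120 N, or if a joint passes its speed limit or range.

## Working session

There is one attempt and no reset: what is moved stays moved. The work goes in short steps, Python scripts to look and compute and a shell command to move; the robot and the scene stay as the last step left them, time stands still between calls to the robot, and variables do not carry over. Pictures are saved under pics/ and viewed, at most 10 in all, crops included, and the job is handed in when it is done.

```bash
mkdir -p pics; python3 - <<'E'
from bench import r
import cv2,numpy as np
s=r.read_state(); print(s)
for n in("scene","top"):
    c=r.camera(n); cv2.imwrite(f"pics/{n}0.png",c["img"][:,:,::-1]); print(n,c["camera_matrix"],c["xyz"],c["attitude"])
    for t in("driver_grip","cover_top","tool_mat","pad","small_driver_grip"):
        print(t,[(round(o["score"],2),np.round(o["bbox"],1).tolist()) for o in r.outline_of(t,n)[:4]])
E
```

```text
{'time': 0.0, 'joint_positions': array([ 1.11337857,  0.3328861 , -0.06471884,  1.46094149,  0.02159126,
        1.3499062 , -0.08852528]), 'joint_vel': array([-1.67591898e-03, -9.71915126e-04, -7.95475408e-04,  3.67219393e-05,
       -6.22992780e-04, -1.51537504e-04, -1.24458854e-03]), 'joint_torque': array([-5.83087531e-04, -6.23257041e+01,  2.40964594e-02, -3.89898634e+01,
       -6.13971404e-02,  3.97948804e-02,  8.20485388e-05]), 'ee_pos': array([ 0.26312764, -0.56649713,  0.23274501]), 'eef_rot': array([ 9.76458125e-01,  2.15705835e-01, -1.81498822e-04, -6.99794043e-04]), 'ft_force': array([-0.22241927, -1.29649285,  1.14658586]), 'torque': array([-0.03904124,  0.01603811, -0.01133996]), 'grip_force': 0.0, 'width': 0.0871734959029272}
scene [[559.76855211   0.         320.88808978]
 [  0.         559.76855211 234.61248206]
 [  0.           0.           1.        ]] [ 1.04889927 -0.98249073  0.94316572] [ 0.87132092  0.23599293 -0.10925045 -0.41613883]
driver_grip [(0.96, [313.6, 185.0, 33.2, 41.4]), (0.94, [300.4, 159.4, 24.9, 37.6]), (0.64, [375.4, 142.7, 24.0, 33.0]), (0.56, 
[... 156 characters left out ...]
)]
pad [(0.68, [327.5, 270.1, 114.4, 83.1])]
small_driver_grip [(0.64, [396.6, 173.9, 16.5, 35.2])]
top [[543.72855247   0.         317.10085797]
 [  0.         543.72855247 241.92483551]
 [  0.           0.           1.        ]] [ 0.27479468 -0.05088408  1.66254825] [-0.70035487  0.7101758  -0.05029003  0.05122788]
driver_grip [(0.81, [213.4, 328.4, 31.3, 28.1]), (0.73, [198.3, 268.8, 28.8, 32.5]), (0.59, [147.2, 278.6, 30.7, 27.1]), (0.23, [508.2, 227.1, 49.5, 36.1])]
cover_top [(0.57, [331.9, 224.0, 34.2, 33.4])]
tool_mat [(0.72, [198.2, 251.1, 48.1, 88.0])]
pad [(0.85, [329.9, 230.4, 91.1, 88.8]), (0.44, [320.4, 161.5, 23.5, 29.6])]
small_driver_grip [(0.67, [196.4, 225.4, 23.0, 18.3])]
```

View pics/top0.png

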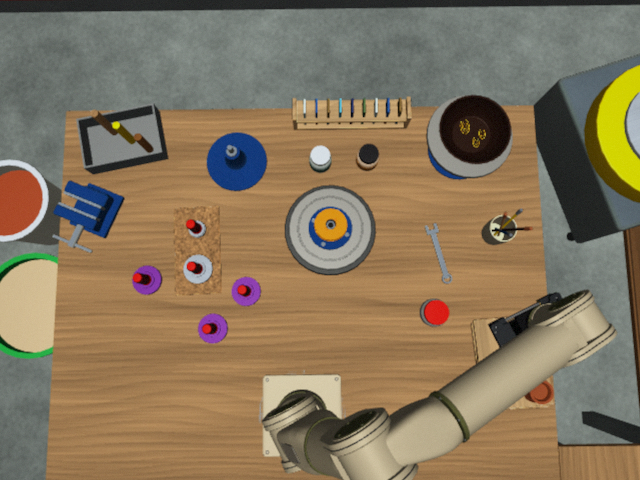

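View pics/scene0.png

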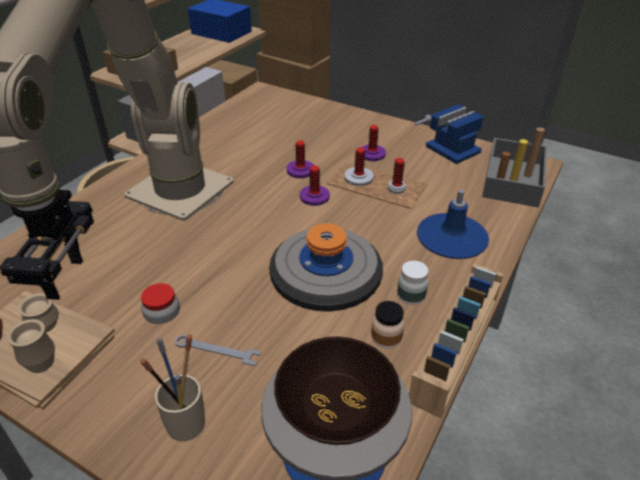

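The top view shows the wide driver at (197,268) and the narrow one at (196,228) on the cork mat. Purple look-alikes stand at (146,280), (246,291) and (212,328), and the cover is at (331,225). The scene view agrees, with the wide driver at (359,166) and the cover at (327,240).

```bash
cat > h.py <<'E'
from bench import r
import cv2,numpy as np
from scipy.spatial.transform import Rotation as R
from scipy.optimize import minimize
def proj(c,P):
    q=R.from_quat(c["attitude"]).inv().apply(np.asarray(P)-c["xyz"]); K=c["camera_matrix"]
    return q[:,:2]/q[:,2:]*[K[0,0],K[1,1]]+K[:2,2]
a=np.linspace(0,2*np.pi,48,endpoint=False)
def sil(c,x,y,cyl,ss=4):
    m=np.zeros((480*ss,640*ss),np.uint8)
    for d,z0,z1 in cyl:
        P=[(x+d/2*np.cos(t),y+d/2*np.sin(t),z) for z in(z0,z1) for t in a]
        h=cv2.convexHull(np.float32((proj(c,P)+.5)*ss)); cv2.fillConvexPoly(m,np.int32(h),1)
    return m>0
def fit(views,x0,cyl,ss=4):
    big=[(c,cv2.resize(m.astype(np.uint8),None,fx=ss,fy=ss,interpolation=0)>0) for c,m in views]
    def f(p):
        e=0
        for c,m in big:
            s=sil(c,*p,cyl); e+=1-(s&m).sum()/max(1,(s|m).sum())
        return e/len(big)
    o=minimize(f,x0,method="Nelder-Mead",options=dict(initial_simplex=[x0,np.add(x0,[.02,0]),np.add(x0,[0,.02])],xatol=2e-4,fatol=1e-4))
    return o.x,o.fun
def ray(c,u,z):
    K=c["camera_matrix"]; d=R.from_quat(c["attitude"]).apply([(u[0]-K[0,2])/K[0,0],(u[1]-K[1,2])/K[1,1],1]); t=(z-c["xyz"][2])/d[2]
    return (c["xyz"]+t*d)[:2]
def driver(z=0.): return [(.088,z,z+.014),(.048,z,z+.02),(.029,z+.02,z+.102)]
def cover(z): return [(.095,z-.024,z)]
def near(t,n,u):
    L=[o for o in r.outline_of(t,n) if np.hypot(*(np.array(o["bbox"][:2])-u))<14]
    return L[0]["mask"] if L else None
def orange(c,u,w=35):
    h=cv2.cvtColor(c["img"],cv2.COLOR_RGB2HSV); m=cv2.inRange(h,(7,150,90),(24,255,255)); k=np.zeros_like(m)
    u=np.int32(u); k[u[1]-w:u[1]+w,u[0]-w:u[0]+w]=1; m=m*k; cn,_=cv2.findContours(m,0,1)
    o=np.zeros_like(m); cv2.drawContours(o,[max(cn,key=cv2.contourArea)],-1,1,-1); return o>0
E
python3 - <<'E'
from h import *
cs={n:r.camera(n) for n in("top","scene")}
D={n:near("driver_grip",n,u) for n,u in(("top",(198,268)),("scene",(359,166)))}
O={"top":orange(cs["top"],(331,225)),"scene":orange(cs["scene"],(327,240))}
g=ray(cs["top"],(198,268),.02); g2=ray(cs["top"],(331,225),.1)
print(g,g2,[m.sum() for m in D.values()],[m.sum() for m in O.values()])
for ns in(["top"],["scene"],["top","scene"]):
    print(ns,"driver",fit([(cs[n],D[n]) for n in ns],g,driver(.006)))
    print("cover",fit([(cs[n],O[n]) for n in ns],g2,cover(.113)))
c=cs["top"]
for k,u,z in(("narrow",(198,229),.01),("purple",(246,291),.01),("purple",(212,328),.01),("purple",(146,280),.01),("foot",(237,162),.01),("pot",(503,230),.1),("pad",(330,230),.05),("mat",(198,251),.006)): print(k,ray(c,u,z))
import bench; print(R.from_quat(r.read_state()["eef_rot"]).as_matrix().round(3))
E
```

```text
[0.43765493 0.31193885] [ 0.55018886 -0.09159087] [np.int64(636), np.int64(699)] [np.int64(834), np.int64(1007)]
['top'] driver (array([0.43708743, 0.31388635]), np.float64(0.084617464179508))
cover (array([ 0.55160567, -0.08932167]), np.float64(0.05588652482269507))
['scene'] driver (array([0.43302608, 0.31349487]), np.float64(0.07843647079216498))
cover (array([ 0.54958809, -0.0866046 ]), np.float64(0.10390477249972185))
['top', 'scene'] driver (array([0.43459875, 0.31224171]), np.float64(0.09182018390126262))
cover (array([ 0.55115364, -0.08895944]), np.float64(0.08295803845542449))
narrow [0.55934464 0.31627365]
purple [0.36660361 0.16730509]
purple [0.25716373 0.26889496]
purple [0.40421242 0.47177078]
foot [0.77090686 0.19756709]
pot [ 0.52832801 -0.59187707]
pad [ 0.54379095 -0.08962224]
mat [0.49147429 0.3159548 ]
[[ 0.907  0.421  0.   ]
 [ 0.421 -0.907 -0.   ]
 [ 0.     0.    -1.   ]]
```

```bash
python3 -m pendant '[[0.015,-0.01,0,0],[0.03,-0.021,0,0],[0.03,-0.021,0,0],[0.03,-0.021,0,0],[0.03,-0.021,0,0],[0.03,-0.021,0,0],[0.03,-0.021,0,0],[0.03,-0.021,0,0]]' 1
python3 -m pendant '[[0.03,-0.021,0,0],[0.03,-0.021,0,0],[0.03,-0.021,0,0],[0.015,-0.033,0,0],[0.015,-0.033,0,0],[0.015,-0.033,0,0],[0.015,-0.033,0,0],[0.015,-0.033,0,0]]'
python3 -m pendant '[[0.015,-0.033,0,0],[0.015,-0.033,0,0],[0.015,-0.033,0,0],[0.015,-0.033,0,0],[0.015,-0.033,0,0],[0.015,-0.033,0,0],[0.01,-0.02,0,0],[0,0,0,0]]'
cat > go.py <<'E'
# python3 go.py x y z : shift left in tool axes
import sys; from h import *
s=r.read_state(); d=np.array(sys.argv[1:4],float)-s["ee_pos"]
print("tool shift",R.from_quat(s["eef_rot"]).inv().apply(d).round(4),"ee",s["ee_pos"].round(4),"F",s["ft_force"].round(1),"rot",R.from_quat(s["eef_rot"]).as_matrix().round(4)[:,2],"q",s["joint_positions"].round(2))
E
python3 go.py 0.436 0.313 0.2
python3 - <<'E'
from h import *
c=r.camera("wrist"); cv2.imwrite("pics/w1.png",c["img"][:,:,::-1]); print(c["camera_matrix"],c["xyz"],R.from_quat(c["attitude"]).as_matrix().round(3))
E
```

```text
time: 1.47
ee_pos: [0.4018, -0.3281, 0.2338]
eef_rot: [0.976, 0.216, 0.0, 0.0]
ft_force: [0.4, -1.3, 0.3]
width: 0.087
grip_force: 0.0
time: 2.13
ee_pos: [0.4545, -0.0517, 0.2338]
eef_rot: [0.976, 0.216, 0.0, 0.0]
ft_force: [1.1, 0.3, -0.0]
width: 0.0872
grip_force: 0.0
time: 2.8
ee_pos: [0.4526, 0.1919, 0.234]
eef_rot: [0.976, 0.219, 0.001, -0.001]
ft_force: [-0.7, 0.1, -0.0]
width: 0.0875
grip_force: 0.0
tool shift [ 0.0367 -0.1165  0.0342] ee [0.4526 0.1919 0.234 ] F [-0.7  0.1 -0. ] rot [ 5.0e-04  2.3e-03 -1.0e+00] q [ 0.25  0.09 -0.78  1.77  0.07  1.3  -1.67]
[[371.64829954   0.         324.71025914]
 [  0.         371.64829954 238.58410563]
 [  0.           0.           1.        ]] [0.51773105 0.22196522 0.38427128] [[ 0.428 -0.873 -0.234]
 [-0.904 -0.413 -0.109]
 [-0.001  0.258 -0.966]]
```

View pics/w1.png

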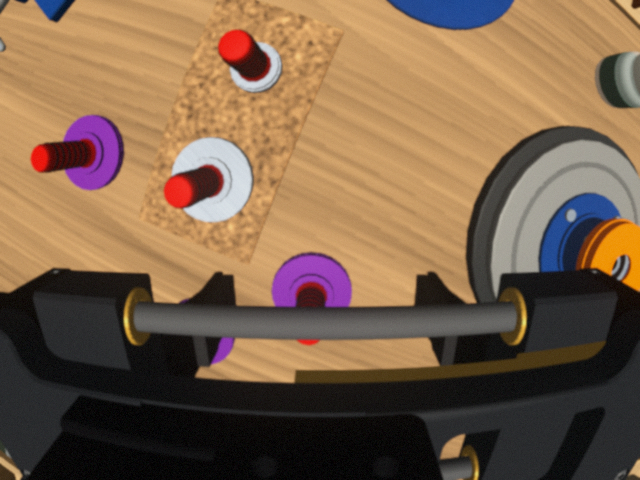

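The wrist view shows the wide driver's white disc at about (212,180), the narrow driver at (250,65), and the purple ones clear of both. The orange cover is at the right edge, so I can refine the driver's position from this picture.

```bash
cat >> h.py <<'E'
_p=proj
def proj(c,P):
    if not c.get("fish"): return _p(c,P)
    q=R.from_quat(c["attitude"]).inv().apply(np.asarray(P)-c["xyz"]); K=c["camera_matrix"]
    n=np.hypot(q[:,0],q[:,1]); t=np.arctan2(n,q[:,2]); return q[:,:2]/n[:,None]*t[:,None]*K[0,0]+K[:2,2]
def wrist():
    c=dict(r.camera("wrist")); c["fish"]=1; return c
E
python3 - <<'E'
from h import *
c=wrist(); L=r.outline_of("driver_grip","wrist"); print([(o["score"],np.round(o["bbox"])) for o in L])
o=[o for o in L if np.hypot(*(o["bbox"][:2]-np.array((208,180))))<15]
if o: print(fit([(c,o[0]["mask"])],[.436,.313],driver(.006)))
h=cv2.cvtColor(c["img"],cv2.COLOR_RGB2HSV); m=cv2.inRange(h,(0,0,140),(179,60,255))
k=np.zeros_like(m); k[130:228,165:260]=1; m*=k; cn,_=cv2.findContours(m,0,1)
hull=cv2.convexHull(max(cn,key=cv2.contourArea)); M=np.zeros_like(m); cv2.fillConvexPoly(M,hull,1)
print(fit([(c,M>0)],[.436,.313],[(.088,.006,.020)]))
E
```

```text
[(0.83, array([ 75., 151.,  95.,  73.])), (0.75, array([205., 181.,  91.,  86.])), (0.63, array([206., 331.,  52.,  66.]))]
(array([0.43474839, 0.31241172]), np.float64(0.04358448764933642))
(array([0.43490969, 0.31291302]), np.float64(0.05333833955429912))
```

```bash
python3 go.py 0.4348 0.3126 0.2; python3 -m pendant '[[0.0088,-0.029,0.008,0],[0.0088,-0.029,0.008,0],[0.0088,-0.029,0.008,0],[0.0088,-0.029,0.008,0],[0,0,0,0],[0,0,0,0]]'; python3 go.py 0.4348 0.3126 0.064
```

```text
tool shift [ 0.0362 -0.1229  0.0334] ee [0.4538 0.1859 0.2334] F [-0.6 -0.6  0.5] rot [-1.e-04 -4.e-04 -1.e+00] q [ 0.26  0.09 -0.77  1.77  0.07  1.3  -1.66]
time: 3.45
ee_pos: [0.4364, 0.3065, 0.2009]
eef_rot: [0.976, 0.216, -0.001, 0.0]
ft_force: [0.6, -0.3, -0.9]
width: 0.0872
grip_force: 0.0
tool shift [ 0.0013 -0.0062  0.1369] ee [0.4364 0.3065 0.2009] F [ 0.6 -0.3 -0.9] rot [-1.2e-03 -4.0e-04 -1.0e+00] q [ 0.05  0.25 -0.85  1.71  0.2   1.27 -1.98]
```

```bash
python3 -m pendant '[[0.001,-0.006,0.02,0],[0,0,0.02,0],[0,0,0.02,0],[0,0,0,0],[0,0,0,0]]'; python3 go.py 0.4348 0.3126 0.064
```

```text
time: 3.87
ee_pos: [0.4357, 0.3103, 0.1414]
eef_rot: [0.977, 0.214, -0.001, 0.001]
ft_force: [-0.0, 0.7, 0.3]
width: 0.0872
grip_force: 0.0
tool shift [ 0.0002 -0.0025  0.0774] ee [0.4357 0.3103 0.1414] F [-0.   0.7  0.3] rot [-9.0e-04 -1.5e-03 -1.0e+00] q [ 0.01  0.32 -0.83  1.78  0.25  1.16 -2.04]
```

```bash
python3 -m pendant '[[0,-0.002,0.018,0],[0,0,0.018,0],[0,0,0.018,0],[0,0,0.015,0],[0,0,0.008,0],[0,0,0,0],[0,0,0,0]]'; python3 go.py 0.4348 0.3126 0.064; python3 -m pendant '[[0,0,0,0],[0,0,0,0],[0,0,0,0],[0,0,0,0],[0,0,0,0],[0,0,0,0],[0,0,0,0],[0,0,0,0]]' 0.2 40;  python3 go.py 0.4348 0.3126 0.064
```

```text
time: 4.45
ee_pos: [0.4351, 0.3141, 0.0656]
eef_rot: [0.977, 0.215, 0.001, -0.0]
ft_force: [0.3, -0.1, 0.3]
width: 0.0872
grip_force: 0.0
tool shift [-0.0009  0.0013  0.0016] ee [0.4351 0.3141 0.0656] F [ 0.3 -0.1  0.3] rot [ 1.e-03  3.e-04 -1.e+00] q [-0.04  0.42 -0.79  1.84  0.35  1.02 -2.11]
time: 5.12
ee_pos: [0.4343, 0.3141, 0.0645]
eef_rot: [0.976, 0.216, -0.0, 0.0]
ft_force: [-0.1, -1.0, -0.3]
width: 0.0417
grip_force: 0.0
tool shift [-0.0002  0.0016  0.0005] ee [0.4343 0.3141 0.0645] F [-0.1 -1.  -0.3] rot [ 0.e+00 -1.e-04 -1.e+00] q [-0.04  0.42 -0.79  1.85  0.35  1.02 -2.11]
```

```bash
python3 -m pendant '[[0,0,0,0],[0,0,0,0],[0,0,0,0],[0,0,0,0],[0,0,0,0],[0,0,0,0]]' 0 55;  python3 -m pendant '[[0,0,-0.01,0],[0,0,-0.02,0],[0,0,-0.03,0],[0,0,-0.035,0],[0,0,-0.035,0],[0,0,0,0],[0,0,0,0]]'; python3 go.py 0.4348 0.3126 0.064
python3 - <<'E'
from h import *
c=r.camera("scene"); cv2.imwrite("pics/s2.png",cv2.resize(c["img"][60:260,220:480,::-1],None,fx=3,fy=3))
E
```

```text
time: 5.62
ee_pos: [0.4345, 0.3139, 0.0645]
eef_rot: [0.976, 0.216, 0.0, 0.0]
ft_force: [1.2, -1.6, 0.4]
width: 0.0284
grip_force: 55.0
time: 6.2
ee_pos: [0.4346, 0.315, 0.1963]
eef_rot: [0.976, 0.216, 0.002, -0.0]
ft_force: [0.1, -0.8, -5.9]
width: 0.028
grip_force: 55.0
tool shift [-0.0013  0.0022  0.1323] ee [0.4346 0.315  0.1963] F [ 0.1 -0.8 -5.9] rot [ 0.0029  0.0015 -1.    ] q [ 0.03  0.26 -0.86  1.71  0.21  1.26 -2.01]
```

View pics/s2.png

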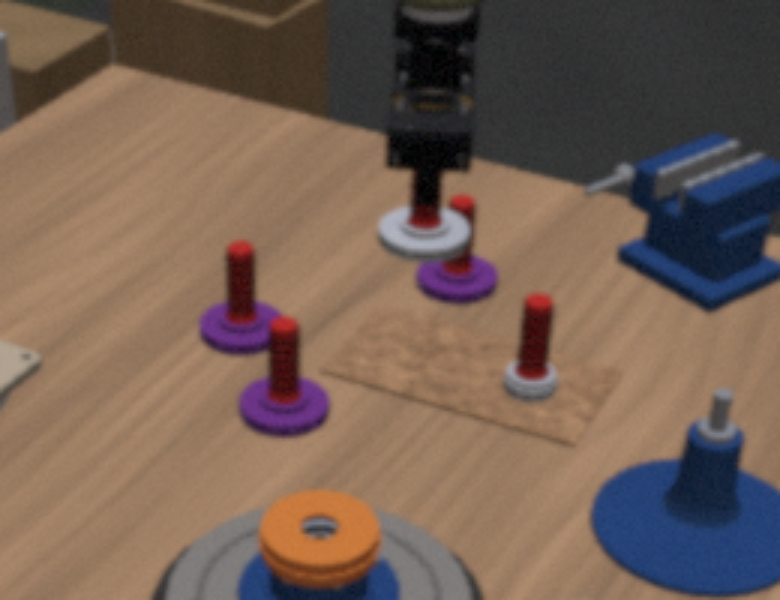

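The driver is held upright and level (disc at crop (425,230)), and the mat and its neighbours are undisturbed.

```bash
python3 -m pendant '[[-0.003,0.015,-0.01,0],[-0.0066,0.0335,-0.01,0],[-0.0066,0.0335,-0.01,0],[-0.0066,0.0335,-0.01,0],[-0.0066,0.0335,-0.01,0],[-0.0066,0.0335,-0.01,0],[-0.0066,0.0335,0,0],[-0.0066,0.0335,0,0]]';python3 -m pendant '[[-0.0033,0.017,0,0],[0,0,0,0],[0,0,0,0],[0,0,0,0]]'; python3 go.py 0.551 -0.089 0.26
python3 - <<'E'
from h import *
c=wrist(); cv2.imwrite("pics/w3.png",c["img"][:,:,::-1])
L=r.outline_of("cover_top","wrist"); print([(o["score"],np.round(o["bbox"])) for o in L])
for o in L[:2]: print(fit([(c,o["mask"])],[.551,-.089],cover(.113)))
print(proj(c,[[.551,-.089,.113]]))
E
```

```text
time: 6.92
ee_pos: [0.4941, 0.0653, 0.2532]
eef_rot: [0.976, 0.216, -0.001, -0.0]
ft_force: [1.0, -0.1, -4.9]
width: 0.028
grip_force: 55.0
time: 7.25
ee_pos: [0.4981, 0.0512, 0.2531]
eef_rot: [0.976, 0.216, -0.001, -0.001]
ft_force: [-0.1, -0.1, -4.5]
width: 0.0284
grip_force: 55.0
tool shift [-0.0112  0.1494 -0.0071] ee [0.4981 0.0512 0.2531] F [-0.1 -0.1 -4.5] rot [-2.6e-03  6.0e-04 -1.0e+00] q [ 0.45  0.1  -0.67  1.72  0.06  1.35 -1.37]
[]
[[495.22320832 244.08445306]]
```

View pics/w3.png

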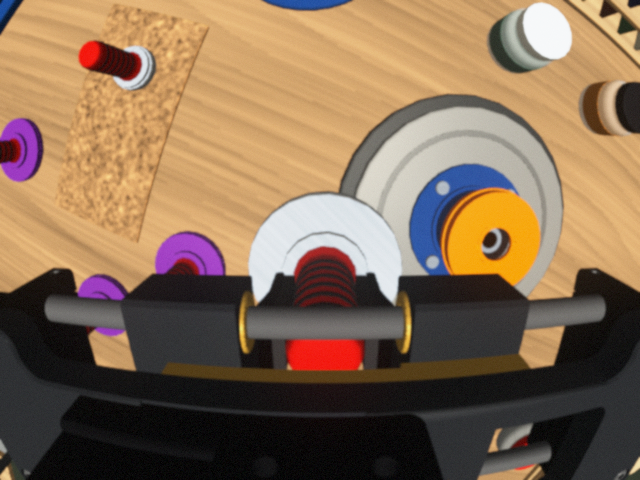

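The cover's rim is visible at (491,238) with its hole at (493,240), slightly cut off below by the gripper. The driver's disc is at (325,260).

```bash
cat >> h.py <<'E'
def fitw(c,M,x0,cyl,rows=(0,265),cols=(0,640)):
    def f(p):
        s=sil(c,p[0],p[1],cyl,1)[rows[0]:rows[1],cols[0]:cols[1]]; m=M[rows[0]:rows[1],cols[0]:cols[1]]
        return 1-(s&m).sum()/max(1,(s|m).sum())
    g=np.arange(-.012,.0121,.001); E=[(f((x0[0]+i,x0[1]+j)),x0[0]+i,x0[1]+j) for i in g for j in g]
    E=sorted(E)[:6]; return np.mean(E,0).round(4)
E
python3 - <<'E'
from h import *
c=wrist(); h=cv2.cvtColor(c["img"],cv2.COLOR_RGB2HSV)
o=orange(c,(491,240),60)
print("cover",fitw(c,o,(.551,-.089),cover(.113)),fitw(c,o,(.551,-.089),[(.093,.097,.113),(.097,.089,.097)]))
s=r.read_state(); p=s["ee_pos"]; Rm=R.from_quat(s["eef_rot"]).as_matrix()
m=cv2.inRange(h,(0,0,120),(179,60,255)); 
z=p[2]-.0585
S=sil(c,p[0],p[1],[(.088,z,z+.014)],1)
k=cv2.dilate(S.astype(np.uint8),np.ones((15,15)))
# use disc edge left/top where background is wood: cols<345
M=(m>0)&(k>0); M[:, 360:]=0
n,l=cv2.connectedComponents(M.astype(np.uint8)); M=l==l[230,280]
print("disc",fitw(c,M,p[:2],[(.088,z,z+.014)],rows=(0,245),cols=(0,355)),p)
v=c["img"].copy(); 
for t,col in((S,(255,0,0)),(o,(0,0,255)),(M,(0,255,0))):
    cn,_=cv2.findContours(np.uint8(t),0,1); cv2.drawContours(v,cn,-1,col,1)
cv2.imwrite("pics/w4.png",cv2.resize(v[130:300,220:560,::-1],None,fx=2,fy=2))
E
```

```text
cover [ 0.0437  0.55   -0.0912] [ 0.04    0.5502 -0.0927]
disc [0.0283 0.4971 0.0512] [0.4984765  0.05154896 0.25405706]
```

View pics/w4.png

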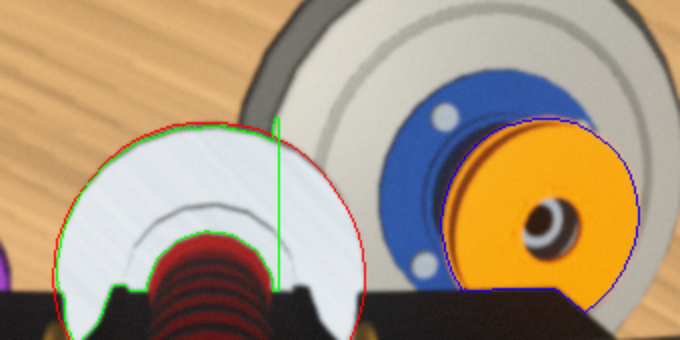

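The model outlines coincide with the driver disc and the cover rim. The target is (0.551, -0.091).

```bash
python3 -m pendant '[[-0.0025,0.03,0.005,0],[-0.0025,0.03,0.01,0],[-0.0025,0.03,0.01,0],[-0.0025,0.03,0.01,0],[-0.0025,0.03,0.01,0],[0,0,0,0],[0,0,0,0],[0,0,0,0]]'; python3 go.py 0.551 -0.091 0.19
```

```text
time: 8.07
ee_pos: [0.5508, -0.0897, 0.2094]
eef_rot: [0.976, 0.216, -0.0, -0.0]
ft_force: [-0.5, 0.7, -4.7]
width: 0.0282
grip_force: 55.0
tool shift [-0.0003  0.0013  0.0194] ee [ 0.5508 -0.0897  0.2094] F [-0.5  0.7 -4.7] rot [-4.e-04  9.e-04 -1.e+00] q [ 0.56  0.25 -0.56  1.65  0.14  1.28 -1.16]
```

```bash
python3 -m pendant '[[0,0.001,0.01,0],[0,0,0.01,0],[0,0,0.008,0],[0,0,0,0],[0,0,0,0],[0,0,0,0]]'; python3 go.py 0.551 -0.091 0.1715
python3 - <<'E'
from h import *
a=r.camera("scene"); b=wrist()
s=r.read_state(); p=s["ee_pos"]; z=p[2]-.0585
A=a["img"].copy(); 
for cyl,x,y,col in(([(.088,z,z+.014)],p[0],p[1],(255,0,0)),(cover(.113),.551,-.091,(0,0,255))):
  for c in(a,b):
    cn,_=cv2.findContours(np.uint8(sil(c,x,y,cyl,1)),0,1); cv2.drawContours(c["img"] if c is b else A,cn,-1,col,1)
cv2.imwrite("pics/m5.png",np.hstack([cv2.resize(A[190:290,260:390,::-1],(520,400)),cv2.resize(b["img"][150:350,250:390,::-1],(280,400))]))
E
```

```text
time: 8.57
ee_pos: [0.5513, -0.0917, 0.1817]
eef_rot: [0.976, 0.216, 0.0, 0.0]
ft_force: [-0.4, 0.3, -5.9]
width: 0.028
grip_force: 55.0
tool shift [ 0.     -0.0008  0.0102] ee [ 0.5513 -0.0917  0.1817] F [-0.4  0.3 -5.9] rot [ 2.e-04 -1.e-04 -1.e+00] q [ 0.56  0.27 -0.56  1.68  0.15  1.23 -1.17]
```

View pics/m5.png

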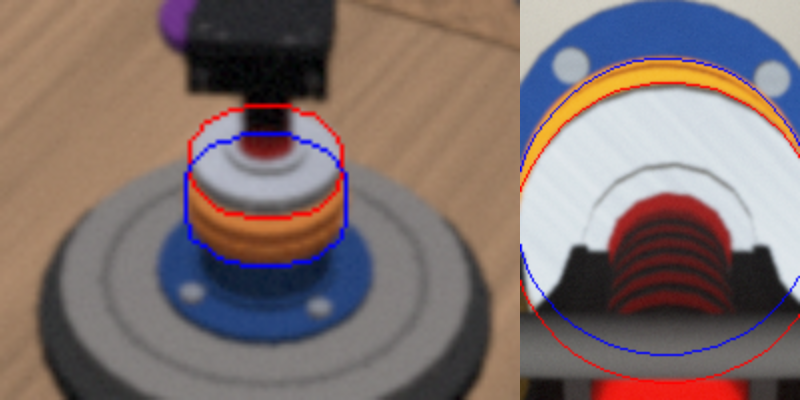

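The disc sits concentric over the cover in both views. Now I'll press gently.

```bash
python3 -m pendant '[[0,-0.0005,0.003,0],[0,0,0.003,0],[0,0,0.002,0],[0,0,0,0],[0,0,0,0]]'; python3 go.py 0.551 -0.091 0.1715;  python3 -m pendant '[[0,0,0.001,0],[0,0,0.001,0],[0,0,0.001,0],[0,0,0,0],[0,0,0,0]]'; python3 go.py 0.551 -0.091 0.1605
```

```text
time: 9.08
ee_pos: [0.5509, -0.0915, 0.1734]
eef_rot: [0.976, 0.216, -0.0, -0.0]
ft_force: [0.3, -0.7, -5.3]
width: 0.0282
grip_force: 55.0
tool shift [ 0.0003 -0.0004  0.0019] ee [ 0.5509 -0.0915  0.1734] F [ 0.3 -0.7 -5.3] rot [-3.e-04  0.e+00 -1.e+00] q [ 0.56  0.28 -0.56  1.7   0.16  1.21 -1.17]
time: 9.5
ee_pos: [0.5512, -0.0914, 0.1709]
eef_rot: [0.976, 0.216, 0.0, 0.0]
ft_force: [-0.8, -0.5, -1.8]
width: 0.0281
grip_force: 55.0
tool shift [ 0.     -0.0005  0.0104] ee [ 0.5512 -0.0914  0.1709] F [-0.8 -0.5 -1.8] rot [ 5.e-04 -2.e-04 -1.e+00] q [ 0.56  0.28 -0.56  1.7   0.16  1.21 -1.17]
```

Contact is where it should be, with about 3 N so far.

```bash
for i in 1 2 3; do python3 -m pendant '[[0,0,0.0005,0],[0,0,0.0005,0],[0,0,0,0],[0,0,0,0]]' | egrep 'ee_pos|ft_'; python3 -c "
from h import *; print(r.read_state()['torque'].round(2))"; done
```

```text
ee_pos: [0.5513, -0.0914, 0.1699]
ft_force: [-0.4, -0.6, 1.3]
[0.09 0.27 0.08]
ee_pos: [0.5513, -0.0915, 0.1689]
ft_force: [-1.1, -0.2, 4.9]
[0.06 0.16 0.06]
ee_pos: [0.5513, -0.0914, 0.1679]
ft_force: [-0.8, 0.2, 5.6]
[0.04 0.2  0.09]
```

```bash
for i in 1 2 ; do python3 -m pendant '[[0,0,0.0005,0],[0,0,0.0005,0],[0,0,0,0],[0,0,0,0]]' | egrep 'ee_pos|ft_'; python3 -c "
from h import *; print(r.read_state()['torque'].round(2))"; done
```

```text
ee_pos: [0.551, -0.0915, 0.1664]
ft_force: [0.0, -0.3, -0.4]
[-0.04 -0.18  0.11]
ee_pos: [0.5508, -0.0914, 0.1651]
ft_force: [1.4, 0.4, -1.6]
[-0.04 -0.4   0.03]
```

It gave way at about 10–12 N. I'll follow down to the stop.

```bash
for i in 1 2 3; do python3 -m pendant '[[0,0,0.0005,0],[0,0,0.0005,0],[0,0,0,0],[0,0,0,0]]' | egrep 'ee_pos|ft_'; python3 -c "
from h import *; print(r.read_state()['torque'].round(2))"; done
```

```text
ee_pos: [0.5504, -0.0914, 0.1639]
ft_force: [-0.4, 0.1, -5.2]
[-0.01  0.01  0.03]
ee_pos: [0.5508, -0.0914, 0.1634]
ft_force: [-0.6, 0.4, -4.7]
[ 0.03 -0.01  0.01]
ee_pos: [0.551, -0.0914, 0.1625]
ft_force: [0.5, 0.3, -4.6]
[-0.02 -0.    0.02]
```

```bash
for i in 1 2 3 4 5; do python3 -m pendant '[[0,0,0.0005,0],[0,0,0.0005,0],[0,0,0,0],[0,0,0,0]]' | egrep 'ee_pos|ft_'; python3 -c "
from h import *; print(r.read_state()['torque'].round(2))"; done
```

```text
ee_pos: [0.551, -0.0914, 0.1615]
ft_force: [-0.0, 0.3, -4.9]
[-0.01 -0.05  0.03]
ee_pos: [0.551, -0.0914, 0.1606]
ft_force: [0.9, 0.8, -4.5]
[-0.04 -0.01 -0.  ]
ee_pos: [0.551, -0.0914, 0.1598]
ft_force: [-2.0, 0.4, 0.0]
[0.09 0.54 0.05]
ee_pos: [0.5511, -0.0914, 0.1589]
ft_force: [-4.4, 0.7, 5.2]
[0.1 1.  0. ]
ee_pos: [0.5511, -0.0914, 0.1582]
ft_force: [-6.6, 0.5, 8.1]
[0.16 1.3  0.03]
```

Hard contact came at exactly the home height, with 13 N of press. I'll lift off and inspect the cover.

```bash
python3 -m pendant '[[0,0,-0.003,0],[0,0,-0.01,0],[0,0,-0.02,0],[0,0,-0.03,0],[0,0,-0.03,0],[0,0,0,0]]'; python3 -m pendant '[[0.0025,-0.03,0,0],[0.0025,-0.03,0,0],[0.0025,-0.03,0,0],[0.0025,-0.03,0,0],[0.0025,-0.03,0,0],[0,0,0,0],[0,0,0,0]]'; python3 go.py 0.551 -0.091 0.26
python3 - <<'E'
from h import *
a=r.camera("scene"); t=r.camera("top"); b=wrist()
for n,c,u,w in(("scene",a,(327,245),35),("top",t,(331,225),35),("wrist",b,(491,245),60)):
    m=orange(c,u,w)
    rows=(0,480) if n!="wrist" else (0,262)
    print(n,"home",fitw(c,m,(.551,-.091),cover(.102),rows),"up",fitw(c,m,(.551,-.091),cover(.113),rows))
A=a["img"][200:300,265:390,::-1]; x,y=np.int32(proj(b,[[.551,-.091,.102]])[0]); B=b["img"][y-80:y+60,x-60:x+60,::-1]
cv2.imwrite("pics/m6.png",np.hstack([cv2.resize(A,(500,400),interpolation=2),cv2.resize(B,(300,400),interpolation=2)]))
E
```

```text
time: 14.33
ee_pos: [0.5535, -0.0913, 0.2568]
eef_rot: [0.976, 0.216, 0.004, 0.002]
ft_force: [1.7, -0.3, -4.4]
width: 0.0284
grip_force: 55.0
time: 14.92
ee_pos: [0.4986, 0.0518, 0.2505]
eef_rot: [0.976, 0.218, 0.0, 0.0]
ft_force: [-0.3, -0.1, -5.0]
width: 0.0281
grip_force: 55.0
tool shift [-0.0132  0.1515 -0.0094] ee [0.4986 0.0518 0.2505] F [-0.3 -0.1 -5. ] rot [ 3.e-04 -2.e-04 -1.e+00] q [ 0.45  0.1  -0.67  1.73  0.06  1.34 -1.37]
scene home [ 0.1352  0.5483 -0.0862] up [ 0.1558  0.5543 -0.0975]
top home [ 0.1059  0.5512 -0.0897] up [ 0.1152  0.5482 -0.0888]
wrist home [ 0.0465  0.5498 -0.0918] up [ 0.0725  0.549  -0.0872]
```

View pics/m6.png

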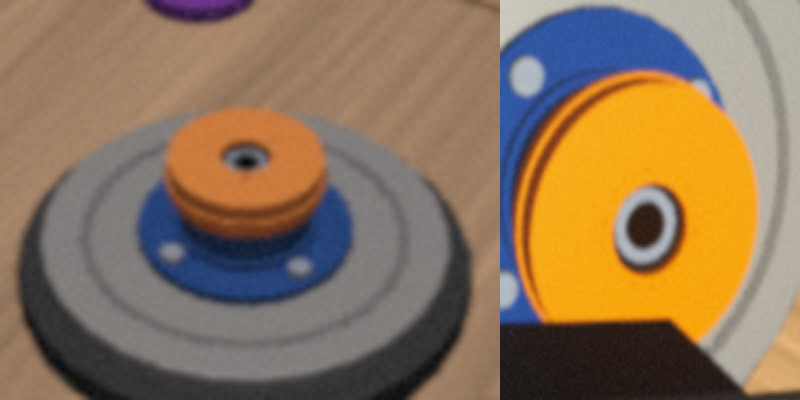

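In the crops the cover sits level with the hub ring centred in its hole. The height fits favour home (0.102) over the raised position in all three cameras. Now I'll take the driver back to the mat.

```bash
python3 -m pendant '[[0.003,-0.016,0,0],[0.0065,-0.033,0,0],[0.0065,-0.033,0,0],[0.0065,-0.033,0,0],[0.0065,-0.033,0,0],[0.0065,-0.033,0.01,0],[0.0065,-0.033,0.01,0],[0.0065,-0.033,0.01,0]]'; python3 -m pendant '[[0.0032,-0.0166,0.02,0],[0,0,0.02,0],[0,0,0.02,0],[0,0,0.02,0],[0,0,0.02,0],[0,0,0,0],[0,0,0,0],[0,0,0,0]]'; python3 go.py 0.4348 0.3136 0.0645
python3 - <<'E'
from h import *
c=wrist(); s=r.read_state(); p=s["ee_pos"]; z=p[2]-.0585
for t,cy in(("disc",[(.088,z,z+.014)]),):
    cn,_=cv2.findContours(np.uint8(sil(c,p[0],p[1],cy,1)),0,1); cv2.drawContours(c["img"],cn,-1,(255,0,0),1)
cn,_=cv2.findContours(np.uint8(sil(c,.4348,.3126,[(.088,.006,.007)],1)),0,1); cv2.drawContours(c["img"],cn,-1,(0,0,255),1)
a=r.camera("scene")["img"][110:230,300:440,::-1]
cv2.imwrite("pics/m7.png",np.hstack([cv2.resize(c["img"][0:400,120:520,::-1],(400,400)),cv2.resize(a,(400,400),interpolation=2)]))
E
```

```text
time: 15.73
ee_pos: [0.4395, 0.2948, 0.2201]
eef_rot: [0.977, 0.214, 0.0, 0.0]
ft_force: [1.2, -0.4, -4.1]
width: 0.028
grip_force: 55.0
time: 16.4
ee_pos: [0.4359, 0.3108, 0.1216]
eef_rot: [0.977, 0.215, 0.0, -0.0]
ft_force: [-0.4, -0.9, -4.0]
width: 0.0283
grip_force: 55.0
tool shift [ 0.0002 -0.003   0.0571] ee [0.4359 0.3108 0.1216] F [-0.4 -0.9 -4. ] rot [ 8.e-04  8.e-04 -1.e+00] q [ 0.02  0.34 -0.84  1.8   0.28  1.12 -2.06]
```

View pics/m7.png

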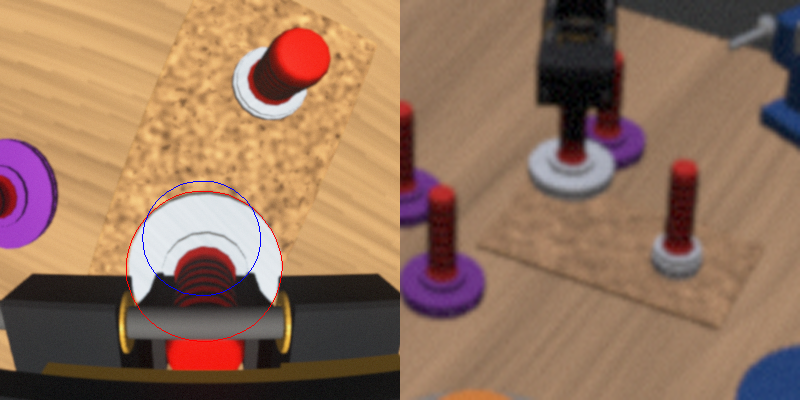

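The driver is still upright in the jaws above its old spot on the mat, so I'll lower it.

```bash
python3 -m pendant '[[0,-0.003,0.012,0],[0,0,0.015,0],[0,0,0.015,0],[0,0,0.008,0],[0,0,0.003,0],[0,0,0,0],[0,0,0,0]]'; python3 go.py 0.4348 0.3136 0.0645; python3 -m pendant '[[0,0,0.001,0],[0,0,0.001,0],[0,0,0.001,0],[0,0,0,0],[0,0,0,0]]'; python3 go.py 0.4348 0.3136 0.0645
```

```text
time: 17.08
ee_pos: [0.434, 0.3138, 0.068]
eef_rot: [0.976, 0.216, 0.0, -0.0]
ft_force: [0.8, -0.2, -4.5]
width: 0.0282
grip_force: 55.0
tool shift [0.0007 0.0006 0.0035] ee [0.434  0.3138 0.068 ] F [ 0.8 -0.2 -4.5] rot [ 6.e-04  5.e-04 -1.e+00] q [-0.02  0.42 -0.81  1.84  0.35  1.03 -2.11]
time: 17.5
ee_pos: [0.4338, 0.3134, 0.0646]
eef_rot: [0.976, 0.216, 0.0, 0.0]
ft_force: [-0.0, 0.4, -5.0]
width: 0.028
grip_force: 55.0
tool shift [0.001  0.0002 0.0001] ee [0.4338 0.3134 0.0646] F [-0.   0.4 -5. ] rot [ 2.e-04 -1.e-04 -1.e+00] q [-0.02  0.42 -0.81  1.85  0.35  1.02 -2.11]
```

```bash
for i in 1 2; do python3 -m pendant '[[0,0,0.0005,0],[0,0,0,0],[0,0,0,0]]'|egrep 'ee_pos|ft_'; done
```

```text
ee_pos: [0.4339, 0.3135, 0.0645]
ft_force: [-2.6, -2.4, 5.5]
ee_pos: [0.4339, 0.3135, 0.0645]
ft_force: [-4.5, -4.6, 11.4]
```

Contact with the mat. I'll release it and back up.

```bash
python3 -m pendant '[[0,0,-0.0007,0],[0,0,0,0]]'|egrep 'ee_pos|ft_'; python3 -m pendant '[[0,0,0,0],[0,0,0,0],[0,0,0,0],[0,0,0,0],[0,0,0,0],[0,0,0,0],[0,0,0,0],[0,0,0,0]]' 1 ; python3 -m pendant '[[0,0,-0.01,0],[0,0,-0.02,0],[0,0,-0.03,0],[0,0,-0.03,0],[0,0,-0.03,0],[0,0,-0.02,0],[0,0,-0.01,0],[0,0,0,0]]'
python3 -m pendant '[[-0.01,0.03,0,0],[-0.01,0.03,0,0],[-0.01,0.03,0,0],[-0.01,0.03,0,0],[0,0,0,0],[0,0,0,0],[0,0,0,0],[0,0,0,0]]'
python3 - <<'E'
from h import *
c=wrist(); L=r.outline_of("driver_grip","wrist")
a=r.camera("scene"); t=r.camera("top")
for o in L:
    x,f=fit([(c,o["mask"])],[.436,.313],driver(.006)); print(np.round(o["bbox"]),x,f)
cv2.imwrite("pics/m8.png",np.hstack([cv2.resize(c["img"][:,:,::-1],(400,300)),cv2.resize(a["img"][100:310,260:540,::-1],(400,300),interpolation=2)]))
E
```

```text
ee_pos: [0.4339, 0.3136, 0.0645]
ft_force: [-1.2, -1.9, 3.3]
time: 18.83
ee_pos: [0.4338, 0.3135, 0.0642]
eef_rot: [0.976, 0.216, 0.0, 0.0]
ft_force: [-0.8, -0.9, -0.1]
width: 0.0736
grip_force: 0.0
time: 19.5
ee_pos: [0.4345, 0.3142, 0.2167]
eef_rot: [0.976, 0.216, 0.002, -0.0]
ft_force: [1.0, -0.4, 0.2]
width: 0.0872
grip_force: 0.0
time: 20.17
ee_pos: [0.4474, 0.1888, 0.2136]
eef_rot: [0.976, 0.217, -0.0, -0.0]
ft_force: [0.1, -0.0, -0.0]
width: 0.0871
grip_force: 0.0
[198. 177.  95.  87.] [0.4347553  0.31264969] 0.041275693612314535
[ 66. 146.  98.  80.] [0.436 0.313] 1.0
[312. 303.  83.  99.] [0.436 0.313] 1.0
[206. 334.  51.  73.] [0.436 0.313] 1.0
```

View pics/m8.png

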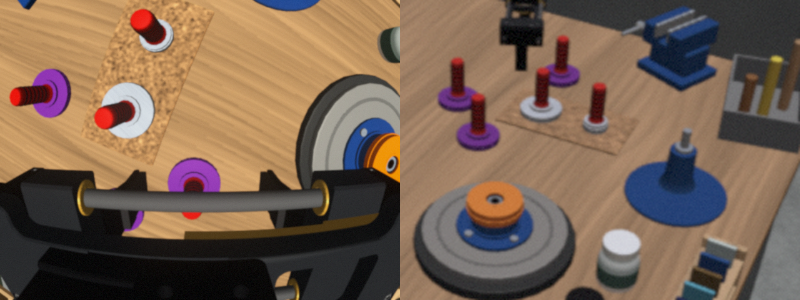

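The wide driver stands upright on the mat at its original spot, (0.4348, 0.3126). The cover is down and level, nothing else has moved, and the gripper is clear.

```bash
python3 -c "
from bench import r; print(r.close_job())"
```

```text
the job is handed in; nothing more can be done
None
```

The job is handed in: the cover gave way at about 11 N and sits level at its home height, and the wide driver stands upright again at its old spot on the cork mat, with nothing else seen to have moved (about 20 s of robot time).

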